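# Slide the blue squeeze bottle into its bay on the jeweller's bench

## Robot

A 6-joint arm with a two-finger parallel gripper is mounted at the origin on the work surface. World frame = base frame: x ahead of the robot, y to its left, z up, the work surface at z = 0. Lengths are in m, angles in rad, forces in N, time in s.
With the tool pointing down it reaches from about 0.275 to 0.975 m from the base axis. Payload 8.4 kg.
Tool frame: the origin (TCP) lies at the very end of the fingers, on their centre line; the grasp point (between the pads) lies 19 mm behind it (env.pinch_z is the distance from the TCP to the grasp point, in m); z points along the fingers, y is the line along which they close (so a half turn about z gives the same grasp; the last joint's range is limited). The gripper opens to 92 mm and grips with 3 to 60 N. Pads are 20 mm wide; open, the fingers measure 128 mm over their backs; the gripper's body (75 mm by 189 mm) begins 69 mm behind the grasp point.
Start: joints at [-1.107, 0.353, 1.633, -0, 1.155, -0.002], TCP at [0.281, -0.558, 0.215] pointing down, gripper open.
Joint ranges: [-2.63, 2.63], [-0.92, 2.1], [0.06, 2.66], [-1.3, 4.44], [0, 2.69], [-3.02, 3.02]. Speed limits (rad/s): [2.22, 2.22, 2.79, 3.14, 3.14, 3.14].

## Interface

Orientations are given as [roll, pitch, yaw] about the fixed x, y, z axes, in that order (R = Rz(yaw) Ry(pitch) Rx(roll)).
In Python, from cell import env gives the robot as it stands. Calls block until the motion is done:
- env.move_to(position, orientation): joint-space move of the TCP to a pose.
- env.servo_line(position, rot=None, rate=0.15, f_stop=None): straight line of the TCP; rot=None keeps the orientation; rate is the mean speed in m/s. With f_stop (N) it stops when the force on the tool has changed by that much, and returns True; else False.
- env.movej(angles): joint-space move.
- env.command_gripper(opening, force=None): finger opening in m; force is the grip in N (None keeps the last); returns when the fingers have stopped.
- env.pause(seconds).
- env.inverse_kinematics(position, orientation): joint angles nearest the present ones, or None.
- env.state(): the state.
- env.read_camera(name): name is "side" or "top"; returns (picture, depth): 480x640x3 uint8, red, green, blue; 480x640 float32, m along the optical axis (not along the pixel's ray), 0 where there is no reading.
- env.calibration(name): a dict with "mtx" (3x3 intrinsics, pixels), "pose" (4x4, takes a point from camera to world coordinates). Camera axes: x right, y down, z forward; pixel columns grow to the right and rows downward; lengths in m; the calibration is good to about 2 mm. A picture is of the moment at which its call begins. calibration takes no time and is no camera call.
A pose or a line that the arm cannot do raises env.PlanningError and nothing moves.
- env.job_done(): hands the job in; it is judged then, once.
Trained networks look in the newest picture that a camera, given by its name, has taken for a name from the list of things; names that differ only in an ending like _2 or _b are one class to them, and where a whole thing is asked for, a point or a joint stands for the part that bears it (a point fixed in the world has none). Each returns a list of dicts, best first, with "conf" (0 to 1); they miss things now and then, are a little off and sometimes report something else, mostly with a low value. They report only what shows in the picture. A call takes as long as a camera call.
- env.spot_in(camera, target): "extent" ([centre column, centre row, width, height] in pixels, round what is visible of it).
- env.silhouettes(camera, target): "pixels" (480x640 bool, what is visible of it) and "extent" ([centre column, centre row, width, height] in pixels, round what is visible of it).
The state is a dict: "time": time; "joints": joint angles; "qvel": joint speeds; "joint_torque": joint torques, N m; "ee_pos": TCP position; "tool_rot": TCP orientation; "ft_force": force on the tool from outside, world axes, zero at the start; "ft_torque": the same for the moment, N m; "grip_width": finger opening in m; "grasp_force": force on a finger pad.
Only numpy, scipy, OpenCV 4.12 (cv2) and the standard library are available. Lean on these libraries where they do the work, as an engineer would, in place of code of your own. Each camera call takes 0.05 s, during which the arm holds its last target. There are 200 camera calls.

## Task

Slide the blue squeeze bottle along the bench into the dark three-sided wooden bay, fully home against the bay's back rail, and leave it standing there. It is tall and tips easily, so push it gently and low on its body: keep it upright with its foot on the bench all the way and keep off its white cap and spout. Leave the yellow bottle where it stands.

Things in the scene. Friction and masses are not known exactly. Their poses are not given: they have to be found in the camera images.
- blue_bottle: tall loose blue plastic bottle, about 0.35 kg, 198 mm high with its spout. Round body 62 mm in diameter, straight up to 112 mm, then sloping in to the white cap at 128 mm. Pushed 20 to 45 mm above the bench it slides; pushed well above that it may topple. Origin: centre of its underside; z up its axis
- blue_bottle_spout: the blue bottle's white cap (34 mm in diameter, 20 mm high) with a tapered 50 mm spout above it, fixed rigidly on top of the blue body. Not to be touched. Origin: centre of the cap's underside, on the bottle's axis 128 mm above the bottle's underside
- bay: fixed dark wood bay: back rail and two side rails 30 mm high, 12 mm thick, open at front and top, no floor (bare bench, flush white disc). Origin: on the bench where the bottle's axis stands when home; +x points from the mouth to the back rail (inner face at x = +32 mm); side rails run from it to x = -20 mm, inner faces at y = +45 and -45 mm. The mouth faces roughly the robot
- yellow_bottle: a loose bottle of the same shape and size in yellow plastic, also with a white cap and spout; a bystander, to be left alone. Origin: centre of its underside

How it is judged:
By the outcome, as a careful person would: the job done as asked, in the order asked, and still so for the second after the job is handed in, with the robot touching nothing.
It also fails if it takes over 61 s, if anything falls off the work surface, if the arm or the gripper's body presses on something with over 40 N, if the wrist force passes 120 N, or if a joint passes its speed limit or range.

## Working session

There is one attempt and no reset: what is moved stays moved. The work goes in short steps, each a Python script; the robot and the scene stay as the last script left them, time stands still between calls to the robot, and variables do not carry over. Pictures are saved under pics/ and viewed, at most 10 in all, crops included, and the job is handed in when it is done.

```bash
mkdir -p pics
cat > h.py <<'E'
from cell import env
import numpy as np, cv2
def world(cam, mask, depth):
    c=env.calibration(cam); v,u=np.nonzero(mask&(depth>0)); d=depth[v,u]
    p=np.c_[u*d,v*d,d]@np.linalg.inv(c["mtx"]).T
    return p@c["pose"][:3,:3].T+c["pose"][:3,3]
def fitcirc(xy, r=0.031):
    from scipy.optimize import least_squares
    f=lambda c:np.hypot(*(xy-c).T)-r
    return least_squares(f,xy.mean(0),loss='soft_l1',f_scale=0.002).x
E
python3 - <<'E'
from h import *
for cam in ("top","side"):
    im,d=env.read_camera(cam)
    cv2.imwrite(f"pics/{cam}0.png",im[:,:,::-1])
    print(cam,np.round(env.calibration(cam)["pose"],3).tolist())
    for t in ("blue_bottle","yellow_bottle","bay","blue_bottle_spout"):
        for r in env.silhouettes(cam,t)[:2]:
            p=world(cam,r["pixels"],d)
            print(t,round(r["conf"],2),np.round(r["extent"]),np.round(np.percentile(p,[2,50,98],axis=0),3).tolist() if len(p) else None)
            b=p[(p[:,2]>.02)&(p[:,2]<.105)] if len(p) else p
            if len(b)>30: print("  circ",fitcirc(b[:,:2]),len(b))
print(env.state()["time"])
E
```

```text
top [[0.01, -0.998, 0.068, 0.492], [-1.0, -0.01, -0.005, 0.004], [0.006, -0.068, -0.998, 1.048], [0.0, 0.0, 0.0, 1.0]]
blue_bottle 0.81 [482. 295.  53.  40.] [[0.425, -0.277, 0.012], [0.454, -0.24, 0.118], [0.48, -0.223, 0.194]]
  circ [ 0.45146999 -0.25384936] 357
yellow_bottle 0.7 [203. 296.  54.  41.] [[0.425, 0.201, 0.012], [0.454, 0.219, 0.118], [0.48, 0.257, 0.193]]
  circ [0.45195105 0.23239096] 312
bay 0.77 [350. 181.  62.  42.] [[0.628, -0.083, -0.002], [0.666, -0.03, 0.006], [0.696, 0.027, 0.033]]
  circ [ 0.66563524 -0.0302536 ] 777
blue_bottle_spout 0.69 [492. 299.  25.  20.] [[0.438, -0.266, 0.135], [0.453, -0.248, 0.149], [0.466, -0.237, 0.198]]
side [[-0.761, -0.473, 0.444, 0.201], [-0.649, 0.545, -0.531, 0.408], [0.009, -0.692, -0.722, 0.68], [0.0, 0.0, 0.0, 1.0]]
blue_bottle 0.83 [457. 193.  49. 102.] [[0.42, -0.268, 0.002], [0.443, -0.235, 0.093], [0.476, -0.223, 0.186]]
  circ [ 0.45095261 -0.25509515] 1361
yellow_bottle 0.8 [256. 399.  59. 112.] [[0.421, 0.21, 0.009], [0.436, 0.242, 0.115], [0.466, 0.261, 0.19]]
  circ [0.45167097 0.23060917] 1471
bay 0.81 [279. 239.  76.  62.] [[0.629, -0.082, 0.001], [0.667, -0.027, 0.015], [0.694, 0.029, 0.033]]
  circ [ 0.66273975 -0.02162804] 944
blue_bottle_spout 0.67 [468. 163.  24.  47.] [[0.435, -0.448, 0.004], [0.448, -0.248, 0.15], [0.539, -0.238, 0.198]]
0.5
```

View pics/top0.png

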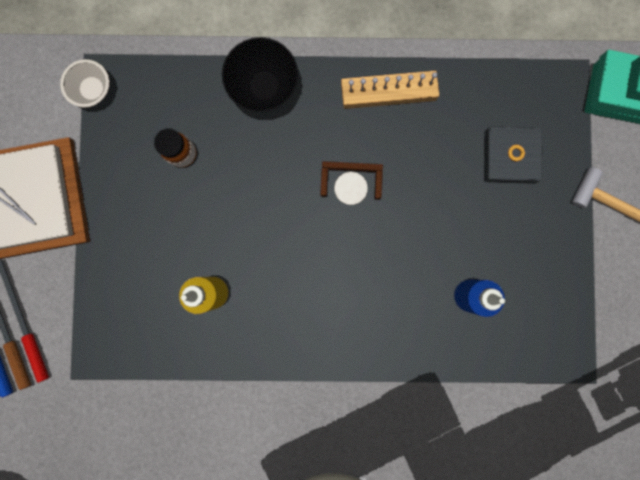

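View pics/side0.png

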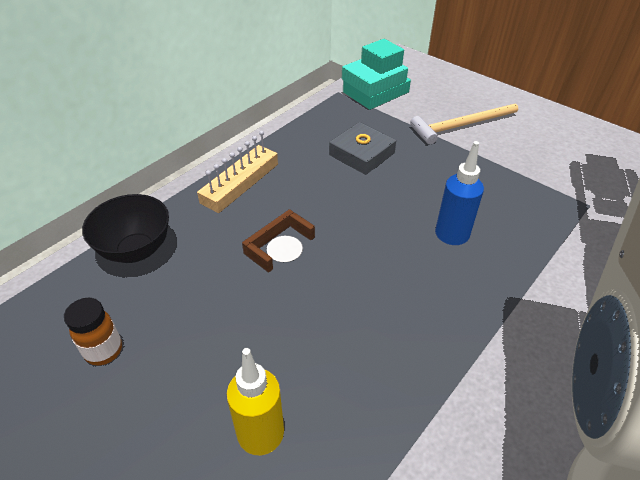

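Run:
```python
from h import *
from scipy.optimize import minimize
P=[]
for cam in ("top","side"):
    im,d=env.read_camera(cam)
    r=env.silhouettes(cam,"bay")[0]
    m=cv2.dilate(r["pixels"].astype(np.uint8),np.ones((5,5)))>0
    p=world(cam,m,d); q=p[(p[:,2]>.024)&(p[:,2]<.04)]; print(cam,len(q)); P.append(q[:,:2])
    # fit U shape: rail top centre lines, box distance
    def cost(v,xy):
        c,s=np.cos(v[2]),np.sin(v[2]); e=xy-v[:2]; x=e@[c,s]; y=e@[-s,c]
        def box(x0,x1,y0,y1):
            dx=np.maximum(np.abs(x-(x0+x1)/2)-(x1-x0)/2,0);dy=np.maximum(np.abs(y-(y0+y1)/2)-(y1-y0)/2,0); return np.hypot(dx,dy)
        dd=np.minimum.reduce([box(.032,.044,-.057,.057),box(-.02,.044,.045,.057),box(-.02,.044,-.057,-.045)])
        return np.minimum(dd,.01).__pow__(2).mean()*1e6
    for xy in ([q[:,:2]] if cam=="top" else [q[:,:2],np.vstack(P)]):
        best=min((minimize(cost,[.655,-.028,a],args=(xy,),method="Nelder-Mead",options=dict(initial_simplex=[[.655,-.028,a],[.665,-.028,a],[.655,-.018,a],[.655,-.028,a+.2]])) for a in np.arange(-.8,.81,.2)),key=lambda r:r.fun)
        print(best.x,best.fun)
```

```text
top 769
[ 0.65275311 -0.02729711 -0.04091442] 0.0007769655211788102
side 830
[ 0.65144331 -0.0276572  -0.04185679] 0.015239273976640294
[ 0.65185338 -0.02753006 -0.04210189] 0.019062861547810443
```

The boxes agree with the pictures. Top: blue (485,297), yellow (203,296), bay mouth facing the robot with its disc at (351,188). The side view shows the corridor between the blue bottle and the bay is free.

The plan is two low pushes with a tilted tool and the fingers part-open as a two-point cradle: first across to in front of the mouth, then straight in. I'll check reach next.

```bash
cat >> h.py <<'E'
from scipy.spatial.transform import Rotation as Rn
HOME=np.array([.652,-.0275]); BY=-.042
def rpy(psi,E,s=1):
    z=np.array([np.cos(E)*np.cos(psi),np.cos(E)*np.sin(psi),-np.sin(E)])
    y=s*np.array([-np.sin(psi),np.cos(psi),0]); x=np.cross(y,z)
    return Rn.from_matrix(np.c_[x,y,z]).as_euler("xyz")
u=lambda a:np.array([np.cos(a),np.sin(a)])
E
python3 - <<'E'
from h import *
B=np.array([.4512,-.2545]); pre=HOME-.11*u(BY)
d=pre-B; psi=np.arctan2(d[1],d[0]); print(pre,psi)
for E in (30,40,50,60):
  for s in (1,-1):
    def ok(p,a,z): 
        q=env.inverse_kinematics([*p,z],rpy(a,np.radians(E),s)); return None if q is None else np.round(q,2).tolist()
    for a0 in (0,.35,-.35):
        print(E,s,a0,[ok(p,psi+a0,z) for p,z in ((B-.1*u(psi),.15),(B-.1*u(psi),.022),(pre-.024*u(psi),.022))])
    print(E,s,"push2",[ok(p,BY,z) for p,z in ((pre-.1*u(BY),.15),(pre-.1*u(BY),.022),(HOME-.024*u(BY),.022))])
E
```

```text
[ 0.54209701 -0.02288136] 1.1968219401161218
30 1 0 [[-1.13, 0.75, 1.58, 0.68, 1.66, 2.13], [-1.13, 0.93, 1.57, 0.68, 1.53, 2.02], [-0.68, 0.81, 1.96, 1.1, 1.19, 1.95]]
30 1 0.35 [[-1.02, 0.83, 1.4, 0.51, 1.84, 2.03], [-1.02, 1.0, 1.39, 0.5, 1.71, 1.96], [-0.6, 0.88, 1.74, 0.84, 1.38, 2.02]]
30 1 -0.35 [[-1.23, 0.65, 1.79, 0.87, 1.46, 2.17], [-1.23, 0.86, 1.78, 0.9, 1.33, 2.02], [-0.71, 0.78, 2.18, 1.48, 1.05, 1.78]]
30 1 push2 [None, None, [-0.05, 0.8, 2.41, 3.14, 1.11, 1.57]]
30 -1 0 [[-1.13, 0.75, 1.58, 0.68, 1.66, -1.01], [-1.13, 0.93, 1.57, 0.68, 1.53, -1.12], [-0.68, 0.81, 1.96, 1.1, 1.19, -1.19]]
30 -1 0.35 [[-1.02, 0.83, 1.4, 0.51, 1.84, -1.11], [-1.02, 1.0, 1.39, 0.5, 1.71, -1.18], [-0.6, 0.88, 1.74, 0.84, 1.38, -1.12]]
30 -1 -0.35 [[-1.23, 0.65, 1.79, 0.87, 1.46, -0.97], [-1.23, 0.86, 1.78, 0.9, 1.33, -1.12], [-0.71, 0.78, 2.18, 1.48, 1.05, -1.36]]
30 -1 push2 [None, None, [-0.05, 0.8, 2.41, 3.14, 1.11, -1.57]]
40 1 0 [[-1.09, 0.65, 1.63, 0.61, 1.54, 2.18], [-1.09, 0.83, 1.64, 0.63, 1.38, 2.07], [-0.61, 0.71, 1.99, 1.04, 1.04, 2.07]]
40 1 0.35 [[-0.99, 0.73, 1.47, 0.45, 1.7
[... 2097 characters left out ...]
2, 2.37], [-0.41, 0.49, 2.15, 1.04, 0.58, 2.54]]
60 1 push2 [[-0.05, -0.06, 2.44, 0.01, 0.23, -1.59], [-0.05, 0.35, 2.54, 3.13, 0.27, 1.58], [-0.05, 0.49, 2.16, 3.08, 0.03, 1.63]]
60 -1 0 [[-0.98, 0.47, 1.73, 0.44, 1.28, -0.81], [-0.98, 0.65, 1.78, 0.49, 1.08, -0.92], [-0.43, 0.54, 2.02, 0.79, 0.78, -0.69]]
60 -1 0.35 [[-0.91, 0.53, 1.62, 0.33, 1.41, -1.01], [-0.91, 0.7, 1.67, 0.34, 1.21, -1.08], [-0.4, 0.6, 1.89, 0.6, 0.96, -0.81]]
60 -1 -0.35 [[-1.02, 0.4, 1.86, 0.56, 1.12, -0.61], [-1.02, 0.59, 1.91, 0.65, 0.92, -0.77], [-0.41, 0.49, 2.15, 1.04, 0.58, -0.6]]
60 -1 push2 [[-0.05, -0.06, 2.44, 0.01, 0.23, 1.55], [-0.05, 0.35, 2.54, 3.13, 0.27, -1.57], [-0.05, 0.49, 2.16, 3.08, 0.03, -1.51]]
```

```bash
cat >> h.py <<'E'
def look(name=None):
    out={}
    for t in ("blue_bottle","yellow_bottle"):
        for cam in ("side","top"):
            im,d=env.read_camera(cam)
            if name and t=="blue_bottle": cv2.imwrite(f"pics/{cam}{name}.png",im[:,:,::-1])
            r=[r for r in env.silhouettes(cam,t) if r["conf"]>.4]
            if r:
                p=world(cam,r[0]["pixels"],d); b=p[(p[:,2]>.02)&(p[:,2]<.105)]
                s=p[(p[:,2]>.15)&(p[:,2]<.21)]
                print(t,cam,len(b),np.round(fitcirc(b[:,:2]),4) if len(b)>30 else "", "spout",np.round(np.median(s,0),3) if len(s) else "", "zmax",np.round(np.percentile(p[:,2],99),3))
    print("t",env.state()["time"])
E
python3 - <<'E'
from h import *
B=np.array([.4512,-.2545]); pre=HOME-.088*u(BY)
d=pre-B; psi=np.arctan2(d[1],d[0]); R=rpy(psi,np.radians(40),-1)
env.command_gripper(.036,20)
env.move_to([*(B-.1*u(psi)),.15],R)
env.servo_line([*(B-.1*u(psi)),.024],rate=.1)
print(env.state()["ee_pos"],env.state()["ft_force"])
env.servo_line([*(B-.04*u(psi)),.024],rate=.06)
print("stopped",env.servo_line([*(B+.03*u(psi)),.024],rate=.04,f_stop=15),env.state()["ft_force"])
look("1")
E
```

```text
[ 0.40744565 -0.34465147  0.0245298 ] [-0.89807136 -0.15919329  0.08103419]
stopped False [-1.36602521 -1.99362041 -0.24947072]
blue_bottle top 287 [ 0.4777 -0.1995] spout [ 0.478 -0.195  0.17 ] zmax 0.197
yellow_bottle top 305 [0.4519 0.2324] spout [0.452 0.227 0.172] zmax 0.197
t 7.4583
```

View pics/side1.png

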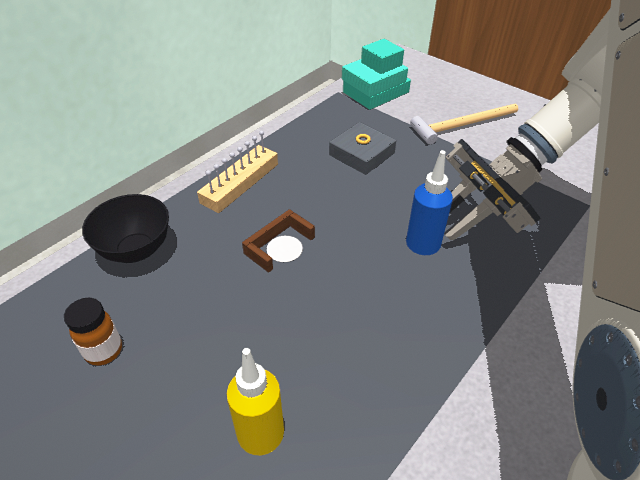

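The side picture shows the bottle upright at (430,215), cradled low by the fingertips and clear of the gripper body. It follows the push line, so I'll finish push 1, retreat and check the reach for push 2.

Run:
```python
from h import *
B=np.array([.4512,-.2545]); pre=HOME-.088*u(BY)
d=pre-B; psi=np.arctan2(d[1],d[0])
print("stopped",env.servo_line([*(pre-.0305*u(psi)),.024],rate=.05,f_stop=15),env.state()["ft_force"])
env.servo_line([*(pre-.10*u(psi)),.024],rate=.08)
look("2")
for k in np.linspace(0,1,6):
    p=(1-k)*(pre-.12*u(psi))+k*(pre-.075*u(BY)); a=(1-k)*psi+k*BY
    for z in (.024,.1):
        q=env.inverse_kinematics([*p,z],rpy(a,np.radians(40+10*k),-1)); print(round(k,1),z,None if q is None else np.round(q,2))
print(env.state()["joints"])
```

```text
stopped False [-1.1832475  -3.16330037 -0.59903049]
blue_bottle side 1369 [ 0.5638 -0.0244] spout [ 0.56  -0.019  0.17 ] zmax 0.194
yellow_bottle side 1499 [0.4517 0.2306] spout [0.447 0.234 0.169] zmax 0.197
yellow_bottle top 306 [0.452  0.2324] spout [0.453 0.227 0.172] zmax 0.197
t 12.95
0.0 0.024 [-0.77  0.72  1.96  0.96  1.09 -1.07]
0.0 0.1 [-0.77  0.58  1.96  0.91  1.17 -0.94]
0.2 0.024 [-0.76  0.65  2.13  1.2   0.92 -1.11]
0.2 0.1 [-0.76  0.48  2.13  1.1   0.99 -0.92]
0.4 0.024 [-0.69  0.59  2.3   1.54  0.78 -1.21]
0.4 0.1 [-0.69  0.39  2.29  1.34  0.8  -0.93]
0.6 0.024 [-0.56  0.55  2.43  2.    0.69 -1.36]
0.6 0.1 [-0.56  0.31  2.42  1.69  0.62 -0.96]
0.8 0.024 [-0.34  0.51  2.52  2.55  0.65 -1.48]
0.8 0.1 [-0.34  0.24  2.5   2.21  0.43 -1.09]
1.0 0.024 [-0.05  0.48  2.55  3.13  0.59 -1.57]
1.0 0.1 [-0.05  0.2   2.53  3.13  0.28 -1.56]
[-0.73763303  0.71227067  1.96979737  0.99574831  1.06871125 -1.06340512]
```

View pics/side2.png

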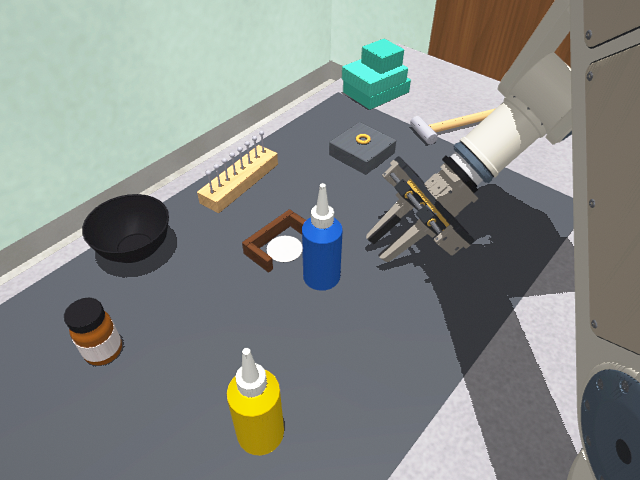

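Side picture: the bottle stands upright at (322,250), just in front of the mouth and on the bay's axis. The gripper is clear at (430,215). Now I'll swing round behind it and push in.

Run:
```python
from h import *
B=np.array([.4512,-.2545]); pre=HOME-.088*u(BY)
d=pre-B; psi=np.arctan2(d[1],d[0]); P=np.array([.5638,-.0240])
a2=np.arctan2(*(HOME-P)[::-1]); 
for k in (.25,.5,.75,1):
    p=(1-k)*(pre-.12*u(psi))+k*(P-.078*u(a2)); a=(1-k)*psi+k*BY
    env.servo_line([*p,.03],rpy(a,np.radians(40+10*k),-1),rate=.06)
env.servo_line([*(P-.07*u(a2)),.024],rate=.05)
print(env.state()["ee_pos"],np.round(env.state()["joints"],2),env.state()["ft_force"])
print("stopped",env.servo_line([*(HOME-.065*u(BY)),.024],rate=.04,f_stop=15),env.state()["ft_force"])
look("3")
```

```text
[ 0.49411814 -0.02174911  0.02362519] [-0.05  0.48  2.54  3.13  0.58 -1.57] [-0.06309663  0.77790362 -0.21368294]
stopped False [-2.14895033  0.18310998 -1.39770378]
blue_bottle side 1047 [ 0.6183 -0.0269] spout [ 0.614 -0.022  0.169] zmax 0.197
blue_bottle top 140 [ 0.6189 -0.0254] spout [ 0.615 -0.025  0.172] zmax 0.198
yellow_bottle side 1491 [0.4517 0.2306] spout [0.447 0.234 0.169] zmax 0.197
yellow_bottle top 313 [0.452  0.2324] spout [0.452 0.228 0.171] zmax 0.197
t 18.7667
```

View pics/side3.png

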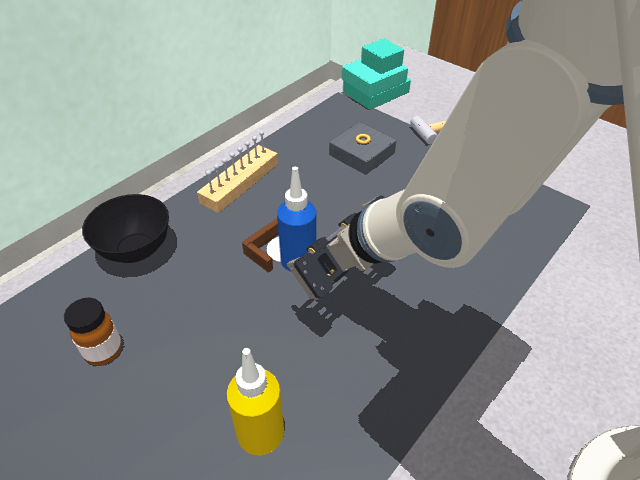

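The side picture shows the bottle upright at (297,235), entering the mouth, with the gripper behind it. I'll make the final slow push until it touches the rail, then retreat.

Run:
```python
from h import *
print("stopped",env.servo_line([*(HOME+(.0045-.0315)*u(BY)),.024],rate=.02,f_stop=6),env.state()["ft_force"],env.state()["ee_pos"])
env.pause(.3)
env.servo_line([*(HOME-.14*u(BY)),.024],rate=.06)
look("4")
```

```text
stopped True [-1.77805792  0.2636289   1.86701215] [ 0.62257102 -0.02626065  0.02315545]
blue_bottle side 1338 [ 0.6539 -0.0283] spout [ 0.649 -0.024  0.17 ] zmax 0.193
blue_bottle top 199 [ 0.6547 -0.0267] spout [ 0.65  -0.026  0.17 ] zmax 0.197
yellow_bottle side 1507 [0.4516 0.2306] spout [0.447 0.234 0.169] zmax 0.197
yellow_bottle top 312 [0.452  0.2324] spout [0.453 0.228 0.17 ] zmax 0.198
t 23.1417
```

View pics/side4.png

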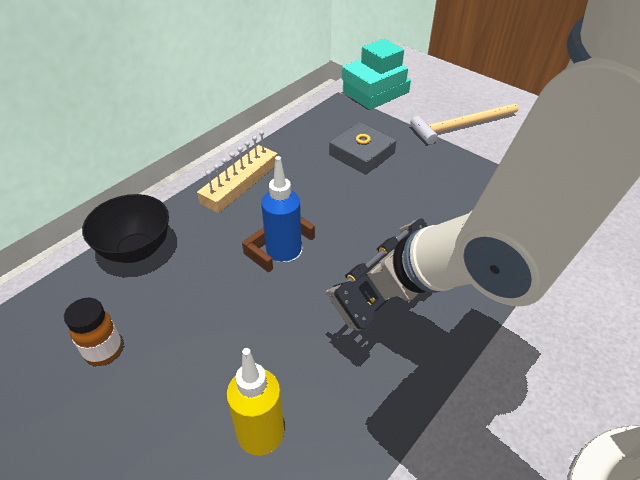

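View pics/top4.png

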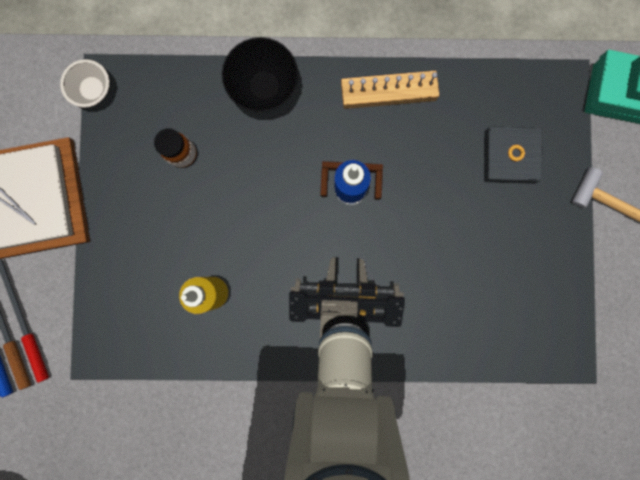

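Both pictures show the bottle upright inside the bay against the back rail, at side (283,225) and top (352,182). The gripper is clear of it, and the yellow bottle has not moved.

```bash
python3 -c "
from h import *
print(env.job_done())"
```

```text
the job is handed in; nothing more can be done
None
```

The blue bottle is standing upright in the bay, pushed against the back rail until the force sensor registered contact; the yellow bottle is where it was, the arm is clear, and the job was handed in at about 23 s.

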